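# Refit the sprung-catch cover of a lightbox

## Task

The white cover is lying loose on top of the small lightbox. Draw it back until its far end drops into the bay, slide that end fully into the slot under the hood, then press the near end down until the cover lies flat in the box and the black spring catch has closed over its edge. Work gently, feeling for the stops, so that the acrylic is not forced, and leave the other things on the counter where they are.

Things in the scene. Friction and masses are not known exactly. Their poses are not given: they have to be found in the camera images.
- lightbox: Open-topped lightbox fixed to the counter, 200 (x) x 114 (y) x 60 mm. Origin: centre of its underside; x points from near (catch) end to far (hood) end, the way the cover slides in; z up. Cover bay: flat floor at z 30, a channel 94 mm wide between side rails 10 mm thick, tops at z 60. Black rocker switch on the -y side (no part in the job). Heights below are in this frame, mm.
- slot_mouth (a point): Slot under the hood at the box's far end: this point is on the bay floor below the hood's edge (box x 47, z 30). The slot is 9 mm high (hood underside z 39, with a 3 mm chamfer at its edge) and its rigid end wall is 24.5 mm farther in (x 71.5). Hood top at z 50.
- near_edge (a point): Foot of the near block's inner face, at mid-width on the bay floor (box x -71.5, z 30). The block is solid, its top at z 50, with a 3 mm chamfer along the top inner edge (so the level top ends at x -74.5); it reaches back to x -100.
- catch_body (a joint): Black spring catch, 40 mm wide, in the near block's inner face, sliding along box x. 0 = sprung out; up to 0.008 m as it is pushed back into the block. Its upper side is a steep ramp (to x -71, z 48): a cover edge pressed down on it drives it back and it snaps out above the cover. Spring 2.8 N at 0 plus 0.4 N/mm; passing it takes about 5 to 15 N down on the cover.
- catch_nose (a point): Tip of the catch's nose: box x -65.5, y 0, z 38 when sprung out; nose underside at z 36.6, so it overlaps a seated cover's near edge from above.
- cover_mid (a point): Centre of the loose cover plate, 140 (x) x 90 (y) x 5 mm, white acrylic, 0.13 to 0.22 kg. x from near to far end, z up. It starts level between the rails, resting on hood and near block (underside z 50), its middle at box x -7 to -17. Drawn back past x -23, its far end tips down to the bay floor. Seated flat, it has 3 mm of play end to end.
- cover_far (a point): Middle of the far lower edge of the cover plate (70 mm from its middle, on the underside).
- cover_near (a point): Middle of the near lower edge of the cover plate (70 mm from its middle, on the underside). The acrylic must not be driven against the box with more than 45 N; past the catch the load eases and the plate then lands on the rigid bay floor, so press slowly and stop by feel.
- grip_bar (a point): Centre of the dark steel grip bar standing across the cover's top: 6 (x) x 50 (y) x 16 mm high, centred 22 mm on the near side of the cover's middle, fixed to the cover; its foot is on the plate's top face. Clear plate on both sides of it for fingertips to drag, push or press.
- pick_case: Bystander: dented tin pick case 62 x 42 x 16 mm beside the lightbox. Origin: centre of its underside.
- amp_knob0: Bystander: brown bakelite amp knob, 30 mm across, 18 mm high. Origin: centre of its underside.
- amp_knob1: Bystander: second brown bakelite amp knob, the same size. Origin: centre of its underside.
- saddle: Bystander: chrome bridge saddle 18 x 11 x 10 mm. Origin: centre of its underside.
Not all that is in view belongs to the job. Of the things like the part that bears cover_mid, leave any that is blue or orange; of the rest the larger one is meant.

How it is judged:
By the outcome, as a careful person would: the job done as asked, in the order asked, and still so for the second after the job is handed in, with the robot touching nothing.
It also fails if it takes over 45 s, if anything falls off the work surface, if the arm or the gripper's body presses on something with over 40 N, if the wrist force passes 120 N, or if a joint passes its speed limit or range.

## Robot

A 7-joint arm with a two-finger parallel gripper is mounted at the origin on the work surface. World frame = base frame: x ahead of the robot, y to its left, z up, the work surface at z = 0. Lengths are in m, angles in rad, forces in N, time in s.
With the tool pointing down it reaches from about 0.4 to 0.85 m from the base axis. Payload 4.5 kg.
Tool frame: the origin (TCP) lies at the very end of the fingers, on their centre line; the grasp point (between the pads) lies 19 mm behind it; z points along the fingers, y is the line along which they close (so a half turn about z gives the same grasp; the last joint's range is limited). The gripper opens to 88 mm and grips with 3 to 60 N. Pads are 18 mm wide; open, the fingers measure 123 mm over their backs; the gripper's body (75 mm by 187 mm) begins 45 mm behind the grasp point.
Start: joints at [1.365, 0.689, -0.195, 1.565, 0.157, 0.902, -0.215], TCP at [0.148, -0.607, 0.239] pointing down, gripper open.
Joint ranges: [-3.01, 3.01], [-0.46, 2.08], [-1.47, 1.51], [0.13, 2.56], [-1, 4.14], [0.04, 2.09], [-2.66, 2.66]. Speed limits (rad/s): [2.57, 2.57, 3.14, 3.14, 3.14, 3.14, 3.14].

## Interface

Orientations are given as a unit quaternion [x, y, z, w].
In Python, from bench import ctrl gives the robot as it stands.
- The arm moves only by the shell command python3 -m crank 'ROWS' [FORCE]. ROWS is JSON, a list of rows, each a list of 5 numbers: the shift along the tool's x, y, z scaled (see below), then the turn about the tool's z scaled (see below), then the closure, from 0 (fully open) to 1 (shut). A call has exactly 8 rows; each row shifts and turns the commanded pose from where the row before left it, along the tool's axes as they then stand; what a row does not reach is not made up. The controller multiplies each number of a shift by 800 mm and each number of a turn by 45 degrees. A row lasts 1/8 s, in which the tool goes at most 62.5 mm and 10.7 degrees, less where a joint would pass 70% of its speed; a pose out of reach is approached as far as the arm can. A call with a number of a shift or a turn outside -1 to 1 is refused whole. A call with a gripper value outside its range is refused whole. The fingers move at their own pace and stop on an object; FORCE is the grip in N (left out, the last holds). Time passes only in rows, so rows that do not move let the fingers close, or fill a call up. It gives the time, the measured TCP pose, the force, the opening and the grip force at its end, in the units of the state.
- ctrl.observe(): the state, without advancing time (a new reading comes with each control period).
- ctrl.get_image(name): name is "side" or "top"; returns (picture, depth): 400x640x3 uint8, red, green, blue; 400x640 float32, m along the optical axis (not along the pixel's ray), 0 where there is no reading.
- ctrl.get_calibration(name): a dict with "camera_matrix" (3x3 intrinsics, pixels), "cam_to_world" (4x4, takes a point from camera to world coordinates). Camera axes: x right, y up, looking along -z (the intrinsics and any distortion apply to the point x, -y, -z); pixel columns grow to the right and rows downward; lengths in m; the calibration is good to about 2 mm. A picture is of the moment at which its call begins. get_calibration takes no time and is no camera call.
- ctrl.hand_in(): hands the job in; it is judged then, once.
The state is a dict: "t": time; "joint_positions": joint angles; "dq": joint speeds; "effort": joint torques, N m; "tcp_pos": TCP position; "orientation": TCP orientation; "force": force on the tool from outside, world axes, zero at the start; "moment": the same for the moment, N m; "finger_gap": finger opening in m; "gripper_force": force on a finger pad.
Only numpy, scipy, OpenCV 4.12 (cv2) and the standard library are available. Lean on these libraries where they do the work, as an engineer would, in place of code of your own. Each camera call takes 0.05 s, during which the arm holds its last target. There are 200 camera calls.

## Working session

There is one attempt and no reset: what is moved stays moved. The work goes in short steps, Python scripts to look and compute and a shell command to move; the robot and the scene stay as the last step left them, time stands still between calls to the robot, and variables do not carry over. Pictures are saved under pics/ and viewed, at most 10 in all, crops included, and the job is handed in when it is done.

```bash
mkdir -p pics; ls; python3 - <<'E'
from bench import ctrl
import cv2,numpy as np
for n in ("top","side"):
    im,d=ctrl.get_image(n); cv2.imwrite(f"pics/{n}0.png",im[:,:,::-1]); np.save(f"{n}0.npy",d)
    c=ctrl.get_calibration(n); print(n,c)
s=ctrl.observe();print(s)
E
```

```text
pics
top {'camera_matrix': array([[459.5644752 ,   0.        , 317.67309531],
       [  0.        , 459.5644752 , 196.6759536 ],
       [  0.        ,   0.        ,   1.        ]]), 'cam_to_world': array([[-0.00506292,  0.99041461, -0.13803359,  0.39670603],
       [-0.99997171, -0.0042465 ,  0.00620853, -0.00915307],
       [ 0.00556286,  0.13806112,  0.99040809,  1.25274122],
       [ 0.        ,  0.        ,  0.        ,  1.        ]])}
side {'camera_matrix': array([[483.39359913,   0.        , 324.15022505],
       [  0.        , 483.39359913, 199.56026282],
       [  0.        ,   0.        ,   1.        ]]), 'cam_to_world': array([[ 0.97005064,  0.14259043, -0.19664617,  0.3514962 ],
       [-0.24273867,  0.53930931, -0.80636431, -0.86856309],
       [-0.00892673,  0.82994785,  0.55776956,  0.64704379],
       [ 0.        ,  0.        ,  0.        ,  1.        ]])}
{'t': 0.1, 'joint_positions': array([ 1.36480487,  0.68989541, -0.19449111,  1.5661878 ,  0.15735093,
        0.90253227, -0.21509636]), 'dq': array([-0.0015825 , -0.00324239, -0.00058967, -0.00166407,  0.00114464,
        0.00032328,  0.00043973]), 'effort': array([-2.77317733e-03, -5.28500962e+01, -1.27158958e+00, -1.53837276e+01,
       -5.26020722e-02,  2.02720672e-03,  7.12099973e-05]), 'tcp_pos': array([ 0.14823609, -0.60660194,  0.23800637]), 'orientation': array([ 9.92815832e-01,  1.19649734e-01, -1.86001568e-04, -7.93288706e-04]), 'force': array([-0.78542497,  0.06882385,  1.46620258]), 'moment': array([-0.00108862,  0.0308891 ,  0.01715201]), 'gripper_force': 0.0, 'finger_gap': 0.08795788209807076}
```

View pics/top0.png

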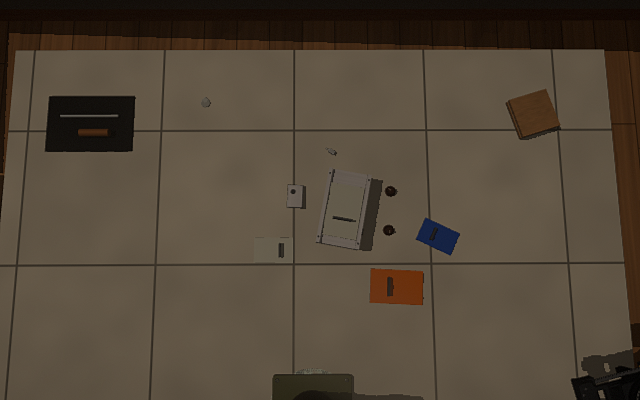

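View pics/side0.png

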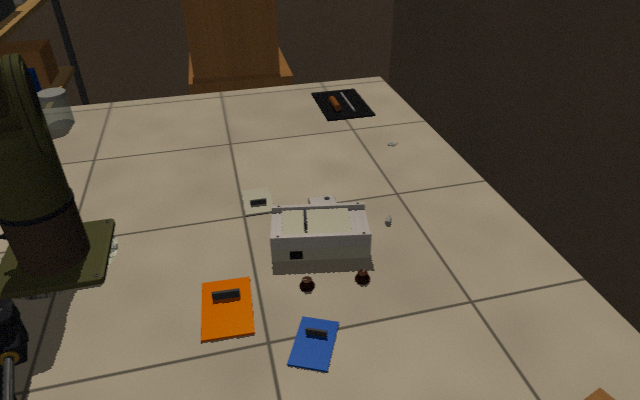

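The top view shows four plates like the cover: white in the lightbox at (347,210), small white at (271,249), orange at (397,286) and blue at (438,236). I choose the one in the box, which is white and the larger. It has its dark bar at (344,219), near end towards the robot. Next I check it in a crop and measure it.

```bash
cat > h.py <<'E'
import numpy as np,cv2
from bench import ctrl
def world(n,d):
    c=ctrl.get_calibration(n);K=c["camera_matrix"];T=c["cam_to_world"]
    v,u=np.mgrid[0:400,0:640]
    P=np.stack([(u-K[0,2])/K[0,0]*d,-(v-K[1,2])/K[1,1]*d,-d],-1)
    return P@T[:3,:3].T+T[:3,3]
def ray(n,uv,z):
    c=ctrl.get_calibration(n);K=c["camera_matrix"];T=c["cam_to_world"]
    uv=np.atleast_2d(uv).astype(float)
    r=np.stack([(uv[:,0]-K[0,2])/K[0,0],-(uv[:,1]-K[1,2])/K[1,1],-np.ones(len(uv))],-1)@T[:3,:3].T
    return T[:3,3]+r*((z-T[2,3])/r[:,2])[:,None]
def crop(n,im,x0,x1,y0,y1,name,s=6,g=2.0):
    c=np.clip(im[y0:y1,x0:x1,::-1].astype(float)*g,0,255).astype(np.uint8)
    cv2.imwrite("pics/"+name,cv2.resize(c,None,fx=s,fy=s,interpolation=cv2.INTER_CUBIC))
E
python3 - <<'E'
from h import *
im=cv2.imread("pics/top0.png")[:,:,::-1];d=np.load("top0.npy");P=world("top",d)
crop("top",im,285,405,150,260,"c1.png",5,1.8)
sub=(slice(160,260),slice(305,390));Z=P[sub][...,2];I=im[sub].max(-1)
box=(Z>0.03)
q=P[sub][box]; print(len(q),np.histogram(q[:,2],bins=np.arange(.03,.09,.004)))
hull=q[:,:2].astype(np.float32)
r=cv2.minAreaRect(hull*1000);print(r,cv2.boxPoints(r))
m=(Z>.055)&(Z<.085)&(I<45)
yy,xx=np.where(m);print(np.c_[xx+305,yy+160].mean(0),len(xx),P[sub][m].mean(0))
print(np.c_[xx+305,yy+160].tolist()[:80])
E
```

```text
3294 (array([  15,    5,   11,   75,  552, 1072,  992,  432,   55,   30,   18,
          1,    0,    0]), array([0.03 , 0.034, 0.038, 0.042, 0.046, 0.05 , 0.054, 0.058, 0.062,
       0.066, 0.07 , 0.074, 0.078, 0.082, 0.086]))
((510.65863037109375, -79.26849365234375), (114.32540130615234, 250.11415100097656), 79.21858215332031) [[ 3.7711606e+02 -1.1202864e+02]
 [ 6.2281519e+02 -1.5881567e+02]
 [ 6.4420117e+02 -4.6508347e+01]
 [ 3.9850208e+02  2.7868652e-01]]
[341.46808511 218.78723404] 47 [ 0.50392391 -0.07784643  0.06734731]
[[330, 172], [333, 217], [334, 217], [335, 217], [336, 217], [337, 217], [338, 217], [339, 217], [333, 218], [334, 218], [335, 218], [336, 218], [337, 218], [338, 218], [339, 218], [340, 218], [341, 218], [342, 218], [343, 218], [344, 218], [338, 219], [339, 219], [340, 219], [341, 219], [342, 219], [343, 219], [344, 219], [345, 219], [346, 219], [347, 219], [348, 219], [349, 219], [350, 219], [344, 220], [345, 220], [346, 220], [347, 220], [348, 220], [349, 220], [350, 220], [351, 220], [349, 221], [350, 221], [355, 221], [323, 227], [318, 236], [358, 243]]
```

View pics/c1.png

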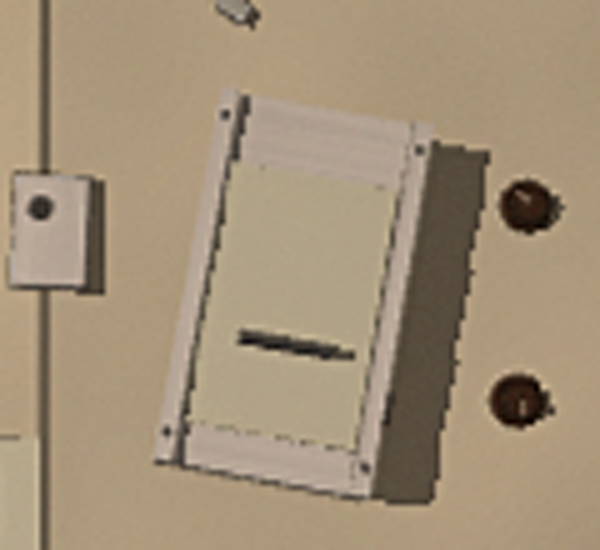

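The crop confirms it: white cover between the rails, far end (crop (260,165)-(390,187)) on the hood, bar at (295,345), near edge at (190,425)-(350,448). Rail screws are at (225,114), (420,149), (167,431) and (364,468). The knobs are to the right and the tin is to the left.

```bash
python3 - <<'E'
from h import *
f=lambda a:np.array(a)/5.-.4+[285,150]
cor=ray("top",f([(228,90),(435,125),(372,500),(155,462)]),.06)[:,:2]
scr=ray("top",f([(225,114),(420,149),(364,468),(167,431)]),.06)[:,:2]
for q in (cor,scr):
    c=q.mean(0);ax=(q[0]+q[1]-q[2]-q[3])/2;lat=(q[0]+q[3]-q[1]-q[2])/2
    print(c,np.linalg.norm(ax),np.linalg.norm(lat),np.degrees(np.arctan2(ax[1],ax[0])),np.degrees(np.arctan2(-lat[0],lat[1])))
c=(cor.mean(0)+scr.mean(0))/2
ax=(scr[0]+scr[1]-scr[2]-scr[3]);th=np.arctan2(ax[1],ax[0]);R=np.array([[np.cos(th),-np.sin(th)],[np.sin(th),np.cos(th)]])
bar=ray("top",f([(238,338),(355,355)]),.071)[:,:2]
far=ray("top",f([(262,165),(390,187)]),.055)[:,:2]
near=ray("top",f([(190,425),(350,448)]),.055)[:,:2]
for n,q in(("bar",bar),("far",far),("near",near)): print(n,q.mean(0),((q-c)@R*1000).round(1).tolist())
# side view check: bar dark pixels
im=cv2.imread("pics/side0.png")[:,:,::-1]
crop("side",im,260,380,190,290,"c2.png",6,1.8)
s=ctrl.observe();o=s["orientation"]
from scipy.spatial.transform import Rotation as Ro
print(Ro.from_quat(o).as_matrix().round(3))
E
```

```text
[ 0.53271588 -0.08567085] 0.1998265572581398 0.11225771532029241 -10.990865917998072 -10.08808479379864
[ 0.53438865 -0.08380837] 0.17010887348333675 0.10402965474413978 -10.821236602019429 -10.734358615821957
bar [ 0.50323067 -0.08391678] [[-31.1, 25.6], [-28.7, -35.3]]
far [ 0.59495471 -0.10168579] [[63.1, 29.2], [63.9, -39.4]]
near [ 0.45779556 -0.0705253 ] [[-78.8, 41.7], [-75.3, -42.2]]
[[ 0.971  0.238 -0.001]
 [ 0.238 -0.971  0.002]
 [-0.    -0.002 -1.   ]]
```

View pics/c2.png

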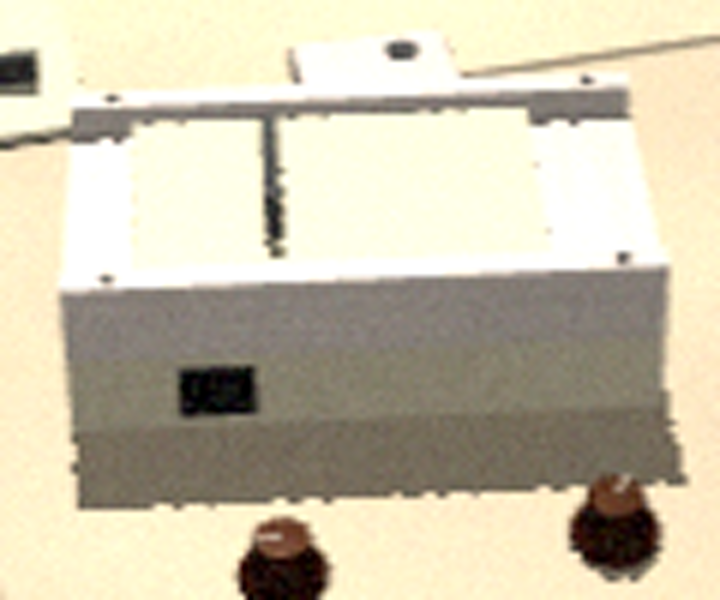

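```bash
cat >> h.py <<'E'
from scipy.spatial.transform import Rotation as Ro
C=np.array([.5336,-.0847]);TH=np.radians(-10.9)
B=np.array([[np.cos(TH),-np.sin(TH)],[np.sin(TH),np.cos(TH)]])
def st(bx=None,by=0,z=None):
    s=ctrl.observe();p=s["tcp_pos"];M=Ro.from_quat(s["orientation"]).as_matrix()
    b=(p[:2]-C)@B*1000;F=s["force"];fb=F[:2]@B
    yaw=np.degrees(np.arctan2(M[1,0],M[0,0]))
    print(f"t {s['t']:.2f} box mm {b.round(1)} z {p[2]*1000:.1f} yaw {yaw:.2f} Fbox {fb.round(1)} Fz {F[2]:.1f} gap {s['finger_gap']*1000:.0f} tilt {M[:,2].round(3)}")
    if bx is not None:
        w=np.r_[C+B@[bx/1000,by/1000],z/1000]-p
        print("units left, tool axes",(M.T@w/.8).round(4),"turn units",round((yaw+10.9)/45,3))
E
python3 - <<'E'
from h import *
f=lambda a:np.array(a)/6.-.42+[260,190]
q=ray("side",f([(587,80),(624,258),(107,279),(110,98)]),.06)[:,:2]
c=q.mean(0);ax=q[0]+q[1]-q[2]-q[3]
print(c,np.degrees(np.arctan2(ax[1],ax[0])))
E
python3 -m crank '[[0.051,-0.0436,0,0,1],[0.051,-0.0436,0,0,1],[0.051,-0.0436,0,0,1],[0.051,-0.0436,0,0,1],[0.051,-0.0436,0,0,1],[0.051,-0.0436,0,0,1],[0.051,-0.0436,0,0,1],[0.051,-0.0436,0,0,1]]' 20
python3 -c "
from h import *
st(-8,0,100)"
```

```text
[ 0.53139735 -0.08576209] -10.955907150102446
t: 1.1
tcp_pos: [0.4, -0.257, 0.2386]
orientation: [0.993, 0.12, -0.0, -0.0]
force: [1.2, -0.0, -1.1]
finger_gap: 0.0101
gripper_force: 0.0
t 1.10 box mm [ -98.6 -194.5] z 238.6 yaw 13.73 Fbox [1.1 0.2] Fz -1.1 gap 10 tilt [-0.  0. -1.]
units left, tool axes [ 0.2044 -0.1738  0.1732] turn units 0.547
```

```bash
python3 -m crank '[[0.051,-0.0435,0.02,0,1],[0.051,-0.0435,0.02,0,1],[0.051,-0.0435,0.02,0,1],[0.051,-0.0435,0.02,0,1],[0,0,0.03,0.182,1],[0,0,0.03,0.182,1],[0,0,0.03,0.182,1],[0,0,0,0,1]]'
python3 - <<'E'
from h import *
st(-8,0,58)
im,d=ctrl.get_image("side");crop("side",im,250,390,170,290,"c3.png",5,1.5)
E
```

```text
t: 2.1
tcp_pos: [0.5233, -0.0842, 0.1012]
orientation: [0.996, -0.093, -0.002, 0.0]
force: [-0.4, 0.2, -0.1]
finger_gap: 0.0005
gripper_force: 0.0
t 2.10 box mm [-10.2  -1.5] z 101.2 yaw -10.72 Fbox [-0.4  0.1] Fz -0.1 gap 1 tilt [-0.004 -0.    -1.   ]
units left, tool axes [ 0.003  -0.0019  0.054 ] turn units 0.004
```

View pics/c3.png

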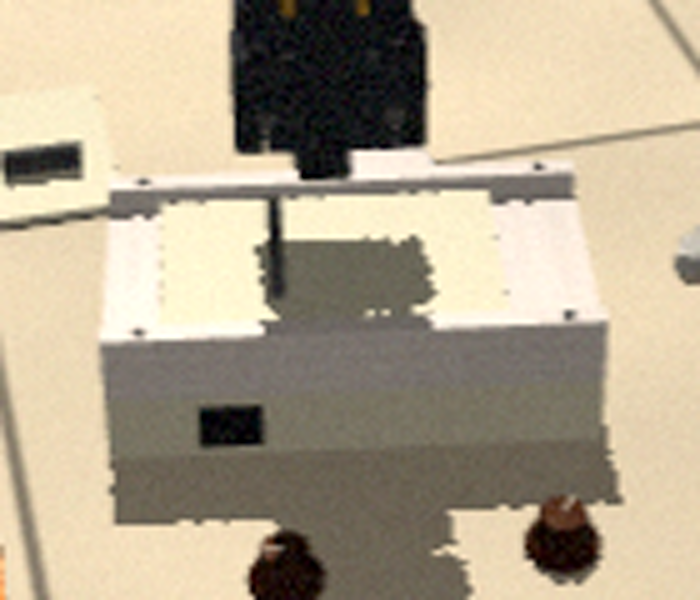

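The crop shows the closed fingertip at (325,175), on the far side of the bar (275,245) and on the cover's centre line. I go down to just above the plate.

```bash
python3 -m crank '[[0.003,-0.002,0.02,0,1],[0,0,0.015,0.004,1],[0,0,0.01,0,1],[0,0,0.005,0,1],[0,0,0,0,1],[-0.003,0,0,0,1],[-0.003,0,0,0,1],[0,0,0,0,1]]'
python3 -c "
from h import *
st(-38,0,60)"
```

```text
t: 3.15
tcp_pos: [0.5224, -0.0825, 0.0629]
orientation: [0.995, -0.096, -0.0, 0.0]
force: [-0.2, 0.5, -0.5]
finger_gap: 0.0007
gripper_force: 0.0
t 3.15 box mm [-11.4   0. ] z 62.9 yaw -11.01 Fbox [-0.3  0.5] Fz -0.5 gap 1 tilt [-0. -0. -1.]
units left, tool axes [-0.0333  0.0001  0.0036] turn units -0.002
```

```bash
python3 -m crank '[[-0.003,0,0.003,0,1],[-0.003,0,0,0,1],[-0.003,0,0,0,1],[-0.003,0,0,0,1],[-0.003,0,0,0,1],[-0.003,0,0,0,1],[-0.003,0,0,0,1],[0,0,0,0,1]]'
python3 -c "
from h import *
st(-38,0,60)"
```

```text
t: 4.15
tcp_pos: [0.5057, -0.0793, 0.0603]
orientation: [0.995, -0.096, -0.0, 0.0]
force: [0.4, 0.4, 0.3]
finger_gap: 0.0003
gripper_force: 0.0
t 4.15 box mm [-28.4   0.1] z 60.3 yaw -11.01 Fbox [0.4 0.4] Fz 0.3 gap 0 tilt [-0.001  0.    -1.   ]
units left, tool axes [-0.012   0.0001  0.0004] turn units -0.002
```

```bash
python3 -m crank '[[-0.002,0,0,0,1],[-0.002,0,0,0,1],[-0.002,0,0,0,1],[-0.002,0,0,0,1],[-0.002,0,0,0,1],[-0.002,0,0,0,1],[0,0,0,0,1],[0,0,0,0,1]]'
python3 - <<'E'
from h import *
st(-38,0,60)
im,d=ctrl.get_image("side");crop("side",im,250,390,170,290,"c4.png",5,1.5)
E
```

```text
t: 5.15
tcp_pos: [0.4976, -0.0776, 0.0606]
orientation: [0.995, -0.096, 0.001, 0.0]
force: [2.8, -0.7, 2.3]
finger_gap: 0.0006
gripper_force: 1.7
t 5.15 box mm [-36.7   0.2] z 60.6 yaw -11.01 Fbox [ 2.9 -0.1] Fz 2.3 gap 1 tilt [ 0.002 -0.    -1.   ]
units left, tool axes [-0.0016  0.0002  0.0007] turn units -0.002
```

View pics/c4.png

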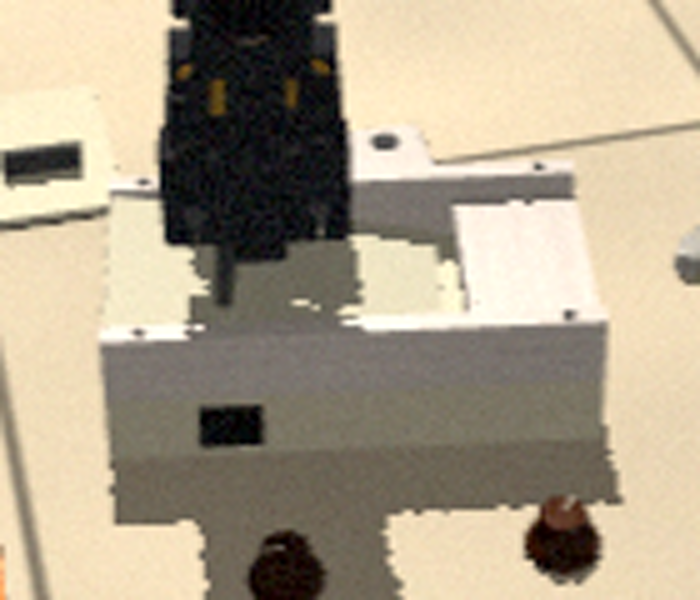

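The crop shows the far end has dropped: the hood's edge is bare at (455,260) and the bar is at (225,275). Next I back off, hop over the bar and come down on its near side.

```bash
python3 -m crank '[[0.005,0,0,0,1],[0,0,-0.02,0,1],[0,0,-0.015,0,1],[-0.024,0,0,0,1],[-0.024,0,0,0,1],[0,0,0,0,1],[0,0,0.015,0,1],[0,0,0.01,0,1]]'
python3 -c "
from h import *
st(-70,0,60)"
```

```text
t: 6.2
tcp_pos: [0.4638, -0.071, 0.0675]
orientation: [0.995, -0.096, 0.0, 0.0]
force: [0.4, 0.3, -0.5]
finger_gap: 0.0002
gripper_force: 0.0
t 6.20 box mm [-71.1   0.2] z 67.5 yaw -11.01 Fbox [0.3 0.3] Fz -0.5 gap 0 tilt [ 0.001 -0.    -1.   ]
units left, tool axes [0.0013 0.0003 0.0094] turn units -0.002
```

```bash
python3 -m crank '[[0,0,0.004,0,1],[0.003,0,0.003,0,1],[0.003,0,0,0,1],[0.003,0,0,0,1],[0.003,0,0,0,1],[0.003,0,0,0,1],[0.003,0,0,0,1],[0,0,0,0,1]]'
python3 -c "
from h import *
st(-45,0,58)"
```

```text
t: 7.2
tcp_pos: [0.4775, -0.0738, 0.0628]
orientation: [0.995, -0.096, 0.0, 0.0]
force: [0.4, 0.7, -0.2]
finger_gap: 0.0003
gripper_force: 0.0
t 7.20 box mm [-57.2   0.1] z 62.8 yaw -11.01 Fbox [0.3 0.8] Fz -0.2 gap 0 tilt [ 0.001 -0.    -1.   ]
units left, tool axes [0.0152 0.0001 0.006 ] turn units -0.003
```

```bash
python3 -m crank '[[0,0,0.003,0,1],[0.003,0,0.001,0,1],[0.003,0,0.001,0,1],[0.003,0,0,0,1],[0.003,0,0,0,1],[0.002,0,0,0,1],[0,0,0,0,1],[0,0,0,0,1]]'
python3 - <<'E'
from h import *
st(-40,0,55)
im,d=ctrl.get_image("side");crop("side",im,250,390,170,290,"c5.png",5,1.5)
E
```

```text
t: 8.2
tcp_pos: [0.4884, -0.0759, 0.0588]
orientation: [0.995, -0.096, 0.0, 0.0]
force: [-0.5, 0.3, -0.4]
finger_gap: 0.0004
gripper_force: 0.0
t 8.20 box mm [-46.    0.1] z 58.8 yaw -11.01 Fbox [-0.5  0.2] Fz -0.4 gap 0 tilt [ 0.001 -0.    -1.   ]
units left, tool axes [0.0075 0.0001 0.0047] turn units -0.002
```

View pics/c5.png

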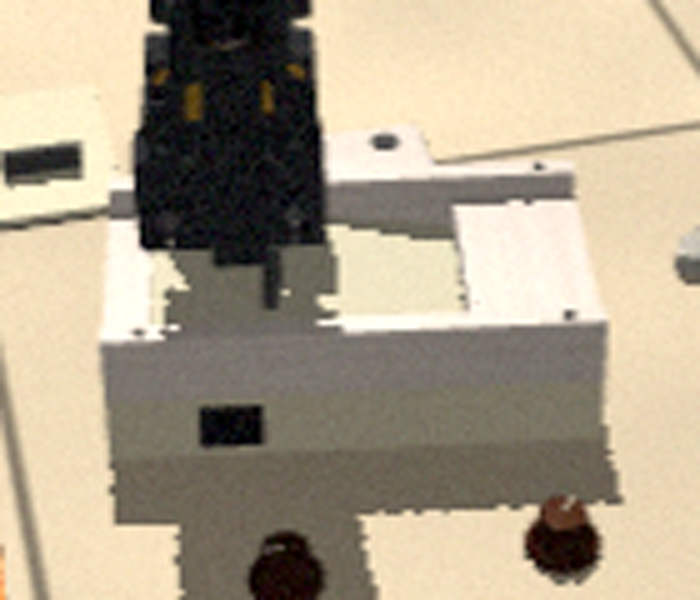

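The crop shows the far end under the hood's edge (460,260), with the finger behind the bar at (272,275). I keep going, easing down with it.

```bash
python3 -m crank '[[0,0,0.002,0,1],[0.001,0,0.002,0,1],[0.001,0,0,0,1],[0.001,0,0,0,1],[0.001,0,0,0,1],[0.001,0,0,0,1],[0,0,0,0,1],[0,0,0,0,1]]'
python3 - <<'E'
from h import *
st(-37,0,50)
E
python3 -m crank '[[0.001,0,0.001,0,1],[0.001,0,0.001,0,1],[0.001,0,0.001,0,1],[0,0,0.001,0,1],[0,0,0.001,0,1],[0,0,0,0,1],[0,0,0,0,1],[0,0,0,0,1]]'
python3 - <<'E'
from h import *
st(-37,0,50)
E
```

```text
t: 9.25
tcp_pos: [0.4922, -0.0766, 0.0556]
orientation: [0.995, -0.096, 0.0, 0.0]
force: [-0.7, -0.8, 1.2]
finger_gap: 0.0005
gripper_force: 0.1
t 9.25 box mm [-42.1   0.1] z 55.6 yaw -11.01 Fbox [-0.6 -0.9] Fz 1.2 gap 0 tilt [ 0. -0. -1.]
units left, tool axes [0.0064 0.0002 0.0069] turn units -0.002
t: 10.25
tcp_pos: [0.4945, -0.0771, 0.0515]
orientation: [0.995, -0.096, 0.0, 0.0]
force: [0.6, 0.2, 1.1]
finger_gap: 0.0006
gripper_force: 0.0
t 10.25 box mm [-39.8   0.1] z 51.5 yaw -11.01 Fbox [0.5 0.3] Fz 1.1 gap 1 tilt [ 0. -0. -1.]
units left, tool axes [0.0035 0.0002 0.0019] turn units -0.002
```

```bash
python3 -m crank '[[0.001,0,0,0,1],[0.001,0,0,0,1],[0.001,0,0,0,1],[0.001,0,0,0,1],[0.001,0,0,0,1],[0,0,0,0,1],[0,0,0,0,1],[0,0,0,0,1]]'
python3 - <<'E'
from h import *
st(-35,0,50)
im,d=ctrl.get_image("side");crop("side",im,250,390,170,290,"c6.png",5,1.5)
E
```

```text
t: 11.25
tcp_pos: [0.4984, -0.0778, 0.0516]
orientation: [0.995, -0.096, 0.0, 0.0]
force: [0.2, 0.5, 0.1]
finger_gap: 0.0002
gripper_force: 0.0
t 11.25 box mm [-35.8   0.1] z 51.6 yaw -11.01 Fbox [0.1 0.5] Fz 0.1 gap 0 tilt [ 0. -0. -1.]
units left, tool axes [0.0011 0.0001 0.002 ] turn units -0.002
```

View pics/c6.png

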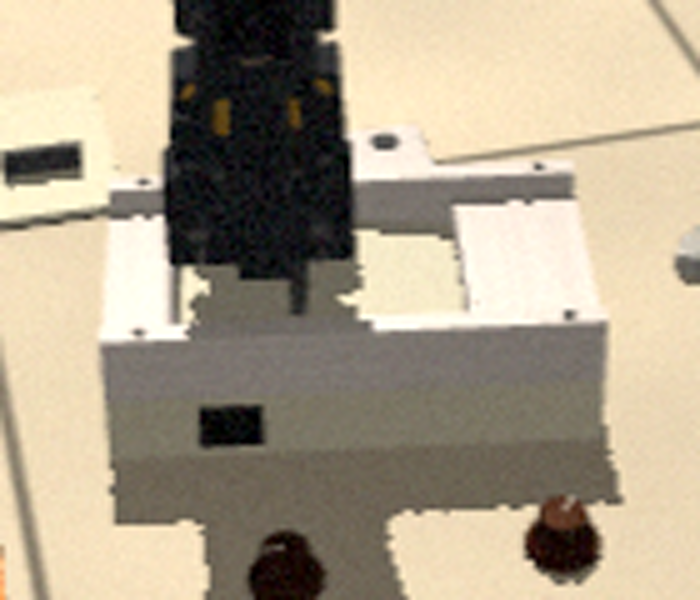

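The crop shows the near end now off the block (gap at x=175), resting lower on the catch, with the bar at (298,285). I lower a little and push gently to the end stop.

```bash
python3 -m crank '[[0,0,0.002,0,1],[0,0,0.002,0,1],[0.001,0,0,0,1],[0.001,0,0,0,1],[0.001,0,0,0,1],[0,0,0,0,1],[0,0,0,0,1],[0,0,0,0,1]]'
python3 - <<'E'
from h import *
st(-33,0,46)
E
```

```text
t: 12.3
tcp_pos: [0.5003, -0.0782, 0.0482]
orientation: [0.995, -0.096, -0.0, 0.0]
force: [-1.1, 1.4, -0.6]
finger_gap: 0.0003
gripper_force: 0.7
t 12.30 box mm [-33.9   0.1] z 48.2 yaw -11.01 Fbox [-1.3  1.2] Fz -0.6 gap 0 tilt [-0.001  0.    -1.   ]
units left, tool axes [0.0012 0.0001 0.0028] turn units -0.002
```

```bash
python3 -m crank '[[0.001,0,0,0,1],[0.001,0,0,0,1],[0,0,0,0,1],[0,0,0,0,1],[0,0,0,0,1],[0,0,0,0,1],[0,0,0,0,1],[0,0,0,0,1]]'
python3 - <<'E'
from h import *
st(-33,0,46)
E
```

```text
t: 13.3
tcp_pos: [0.5004, -0.0783, 0.0481]
orientation: [0.995, -0.096, -0.002, -0.0]
force: [-4.8, 1.1, 1.1]
finger_gap: 0.0009
gripper_force: 2.6
t 13.30 box mm [-33.8  -0. ] z 48.1 yaw -11.00 Fbox [-4.9  0.1] Fz 1.1 gap 1 tilt [-0.004  0.    -1.   ]
units left, tool axes [ 0.001  -0.      0.0026] turn units -0.002
```

```bash
python3 -m crank '[[0.001,0,0,0,1],[0.001,0,0,0,1],[0.001,0,0,0,1],[0,0,0,0,1],[0,0,0,0,1],[0,0,0,0,1],[0,0,0,0,1],[0,0,0,0,1]]'
python3 - <<'E'
from h import *
st(-33,0,46)
im,d=ctrl.get_image("top");crop("top",im,300,390,160,255,"c7.png",6,1.8);cv2.imwrite("pics/top7.png",im[:,:,::-1])
E
```

```text
t: 14.3
tcp_pos: [0.5006, -0.0784, 0.048]
orientation: [0.995, -0.096, -0.004, -0.0]
force: [-8.1, 1.5, 3.4]
finger_gap: 0.0006
gripper_force: 4.3
t 14.30 box mm [-33.6  -0. ] z 48.0 yaw -10.99 Fbox [-8.3 -0.1] Fz 3.4 gap 1 tilt [-0.008  0.001 -1.   ]
units left, tool axes [ 0.0008 -0.      0.0025] turn units -0.002
```

View pics/c7.png

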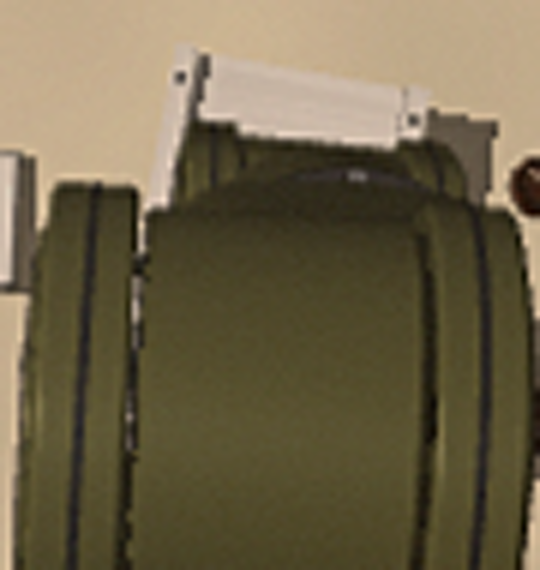

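The top view is blocked by the arm, so it tells me nothing. By feel there is a hard stop at box x -33.6 (8 N, no further travel), which matches the end wall. Next I lift and go back to press the near end.

```bash
python3 -m crank '[[-0.005,0,0,0,1],[0,0,-0.01,0,1],[0,0,-0.01,0,1],[-0.01,0,0,0,1],[-0.01,0,0,0,1],[-0.005,0,0,0,1],[0,0,0,0,1],[0,0,0,0,1]]'
python3 - <<'E'
from h import *
st(-54.5,0,50)
E
```

```text
t: 15.35
tcp_pos: [0.4813, -0.0745, 0.0642]
orientation: [0.995, -0.096, 0.0, 0.0]
force: [-0.0, -0.0, -0.4]
finger_gap: 0.0001
gripper_force: 0.0
t 15.35 box mm [-53.3   0.2] z 64.2 yaw -11.01 Fbox [ 0. -0.] Fz -0.4 gap 0 tilt [ 0. -0. -1.]
units left, tool axes [-0.0016  0.0002  0.0178] turn units -0.002
```

```bash
python3 -m crank '[[-0.0015,0,0.005,0,1],[0,0,0.005,0,1],[0,0,0.003,0,1],[0,0,0.002,0,1],[0,0,0.002,0,1],[0,0,0,0,1],[0,0,0,0,1],[0,0,0,0,1]]'
python3 -c "
from h import *
st(-54.5,0,36)"
python3 -m crank '[[0,0,0.001,0,1],[0,0,0.001,0,1],[0,0,0.001,0,1],[0,0,0,0,1],[0,0,0,0,1],[0,0,0,0,1],[0,0,0,0,1],[0,0,0,0,1]]'
python3 -c "
from h import *
st(-54.5,0,36)"
```

```text
t: 16.35
tcp_pos: [0.4799, -0.0742, 0.0508]
orientation: [0.995, -0.096, 0.0, 0.0]
force: [0.3, -0.2, 1.0]
finger_gap: 0.0003
gripper_force: 0.0
t 16.35 box mm [-54.7   0.1] z 50.8 yaw -11.01 Fbox [ 0.3 -0.1] Fz 1.0 gap 0 tilt [ 0. -0. -1.]
units left, tool axes [0.0002 0.0002 0.0185] turn units -0.002
t: 17.35
tcp_pos: [0.4799, -0.0742, 0.0483]
orientation: [0.995, -0.096, 0.0, 0.0]
force: [-0.5, 0.4, -0.2]
finger_gap: 0.0004
gripper_force: 0.0
t 17.35 box mm [-54.7   0.1] z 48.3 yaw -11.01 Fbox [-0.6  0.3] Fz -0.2 gap 0 tilt [ 0. -0. -1.]
units left, tool axes [0.0003 0.0001 0.0154] turn units -0.002
```

```bash
python3 -m crank '[[0,0,0.001,0,1],[0,0,0.001,0,1],[0,0,0.001,0,1],[0,0,0.001,0,1],[0,0,0.001,0,1],[0,0,0,0,1],[0,0,0,0,1],[0,0,0,0,1]]'
python3 -c "
from h import *
st(-54.5,0,36)"
```

```text
t: 18.35
tcp_pos: [0.4797, -0.0742, 0.0444]
orientation: [0.995, -0.096, -0.0, 0.0]
force: [-1.6, 0.3, 5.3]
finger_gap: 0.0003
gripper_force: 2.6
t 18.35 box mm [-54.9   0.1] z 44.4 yaw -11.01 Fbox [-1.6  0. ] Fz 5.3 gap 0 tilt [-0. -0. -1.]
units left, tool axes [0.0005 0.0001 0.0105] turn units -0.002
```

```bash
python3 -m crank '[[0,0,0.001,0,1],[0,0,0.001,0,1],[0,0,0.001,0,1],[0,0,0,0,1],[0,0,0,0,1],[0,0,0,0,1],[0,0,0,0,1],[0,0,0,0,1]]'
python3 -c "
from h import *
st(-54.5,0,36)"
python3 -m crank '[[0,0,0.001,0,1],[0,0,0.001,0,1],[0,0,0.001,0,1],[0,0,0,0,1],[0,0,0,0,1],[0,0,0,0,1],[0,0,0,0,1],[0,0,0,0,1]]'
python3 -c "
from h import *
st(-54.5,0,36)"
```

```text
t: 19.35
tcp_pos: [0.48, -0.0742, 0.0419]
orientation: [0.995, -0.096, 0.0, 0.0]
force: [-0.7, 0.1, 0.6]
finger_gap: 0.0004
gripper_force: 0.0
t 19.35 box mm [-54.6   0.1] z 41.9 yaw -11.01 Fbox [-0.7 -0. ] Fz 0.6 gap 0 tilt [ 0. -0. -1.]
units left, tool axes [0.0002 0.0002 0.0074] turn units -0.002
t: 20.35
tcp_pos: [0.4799, -0.0742, 0.0395]
orientation: [0.995, -0.096, -0.0, 0.0]
force: [-0.2, -1.6, 0.5]
finger_gap: 0.0002
gripper_force: 0.2
t 20.35 box mm [-54.8   0.1] z 39.5 yaw -11.01 Fbox [ 0.1 -1.6] Fz 0.5 gap 0 tilt [-0. -0. -1.]
units left, tool axes [0.0003 0.0001 0.0044] turn units -0.002
```

```bash
python3 -m crank '[[0,0,0.001,0,1],[0,0,0.001,0,1],[0,0,0.001,0,1],[0,0,0.001,0,1],[0,0,0,0,1],[0,0,0,0,1],[0,0,0,0,1],[0,0,0,0,1]]'
python3 -c "
from h import *
st(-54.5,0,35)"
python3 -m crank '[[0,0,0.001,0,1],[0,0,0.001,0,1],[0,0,0.001,0,1],[0,0,0,0,1],[0,0,0,0,1],[0,0,0,0,1],[0,0,0,0,1],[0,0,0,0,1]]'
python3 -c "
from h import *
st(-54.5,0,35)"
```

```text
t: 21.35
tcp_pos: [0.4799, -0.0742, 0.0363]
orientation: [0.995, -0.096, 0.0, 0.0]
force: [1.2, 0.6, -0.4]
finger_gap: 0.0004
gripper_force: 0.0
t 21.35 box mm [-54.7   0.1] z 36.3 yaw -11.01 Fbox [1.1 0.8] Fz -0.4 gap 0 tilt [ 0. -0. -1.]
units left, tool axes [0.0003 0.0002 0.0017] turn units -0.002
t: 22.35
tcp_pos: [0.4799, -0.0742, 0.0354]
orientation: [0.995, -0.096, 0.001, 0.0]
force: [-2.6, -0.2, 18.5]
finger_gap: 0.0001
gripper_force: 9.0
t 22.35 box mm [-54.7   0.1] z 35.4 yaw -11.01 Fbox [-2.5 -0.7] Fz 18.5 gap 0 tilt [ 0.001 -0.    -1.   ]
units left, tool axes [0.0003 0.0002 0.0005] turn units -0.002
```

The plate is on the floor, firm at 18 N with z about 35. I lift off, move clear and look.

```bash
python3 -m crank '[[0,0,-0.005,0,1],[0,0,-0.02,0,1],[0,0,-0.05,0,1],[0,0,-0.07,0,1],[0,0,-0.07,0,1],[0,0,0,0,1],[0,0,0,0,1],[0,0,0,0,1]]'
python3 -m crank '[[-0.02,0.06,0,0,1],[-0.02,0.07,0,0,1],[-0.02,0.07,0,0,1],[-0.02,0.07,0,0,1],[0,0.07,0,0,1],[0,0,0,0,1],[0,0,0,0,1],[0,0,0,0,1]]'
python3 - <<'E'
from h import *
st()
a,_=ctrl.get_image("side");b,_=ctrl.get_image("top")
crop("side",a,260,380,190,260,"s.png",5,1.4);crop("top",b,305,385,160,255,"t.png",5,1.8)
s=cv2.imread("pics/s.png");t=cv2.imread("pics/t.png");
o=np.zeros((600,800,3),np.uint8);o=np.zeros((s.shape[0]+t.shape[0],600,3),np.uint8)
o=o[:600] if 0 else None
s=cv2.resize(s,(400,233));c=np.zeros((475,800,3),np.uint8);c[:233,:400]=s;c[:475,400:800]=t[:475,:400];cv2.imwrite("pics/c8.png",c)
E
```

```text
t: 23.35
tcp_pos: [0.4788, -0.0741, 0.2047]
orientation: [0.995, -0.096, -0.002, 0.0]
force: [0.3, 0.2, 0.3]
finger_gap: 0.0005
gripper_force: 0.0
t: 24.35
tcp_pos: [0.3656, -0.327, 0.2054]
orientation: [0.996, -0.094, -0.001, -0.001]
force: [0.6, 0.3, 0.0]
finger_gap: 0.0003
gripper_force: 0.0
t 24.35 box mm [-119.1 -269.7] z 205.4 yaw -10.83 Fbox [0.6 0.4] Fz 0.0 gap 0 tilt [-0.001  0.002 -1.   ]
```

View pics/c8.png

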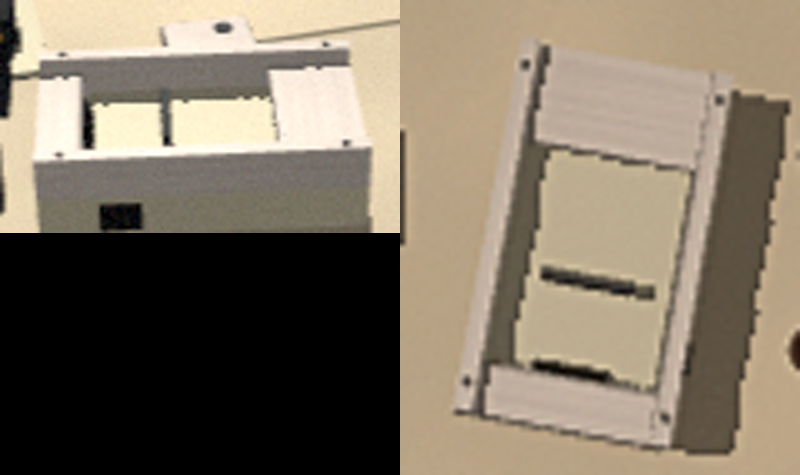

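The views show the cover lying deep in the bay with its far end under the hood (top crop (615,155)). The black catch stands over the near edge at (570,370), and the surroundings are undisturbed. A quick depth check for flatness, then I hand in.

```bash
python3 - <<'E'
from h import *
P=np.concatenate([world("top",ctrl.get_image("top")[1])[165:255,305:390].reshape(-1,3) for _ in range(3)])
b=(P[:,:2]-C)@B*1000
for x0,x1 in((-62,-45),(-45,-28),(-15,5),(5,25),(25,42)):
    m=(b[:,0]>x0)&(b[:,0]<x1)&(abs(b[:,1])<20);print(x0,x1,(np.median(P[m,2])*1000).round(1),m.sum())
z=None
E
```

```text
-62 -45 34.1 289
-45 -28 33.9 289
-15 5 33.7 332
5 25 34.0 330
25 42 33.8 280
```

```bash
python3 -c "
from bench import ctrl
print(ctrl.hand_in())"
```

```text
the job is handed in; nothing more can be done
None
```

The cover lies flat in the lightbox with its far end in the slot under the hood and the black catch closed over its near edge; no force reading went above about 19 N, nothing else on the counter was touched, and the job was handed in at about 24.6 s.

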